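# Close up two fuse boxes on the sloped test stand

## Task

Two open fuse boxes are mounted on the sloped test stand, and their covers lie on the worktop. Put on each box the cover that fits it, lowering it (not dropping it) until it sits fully home, and then swing the wire bail of the larger box over its cover until it lies down on it. The third cover fits neither box properly: leave it, and the other things lying about, where they are.

Things in the scene. Friction and masses are not known exactly. Their poses are not given: they have to be found in the camera images.
- large_cover: Black plastic cover of the larger box, 60 x 104 mm (own x by y), 23 mm tall, walls 2.5 mm, open underneath (hollow 55 x 99 mm, 20 mm deep), the same either way round. Starts lying open side down. Origin: centre of its open underside; z out of its top, y along its length.
- small_cover: Black plastic cover of the smaller box, 46 x 72 mm, 23 mm tall, walls 2.5 mm, hollow 41 x 67 mm, 20 mm deep; otherwise and in its axes like the large cover.
- middle_cover: Black plastic cover that belongs to neither box, 53 x 88 mm, 23 mm tall; to be left alone. Axes like the large cover.
- main_box_seat (a point): On the larger grey fuse box: where its cover's origin lies when fully home. x points up the slope, y across the stand along the box, z square off the panel (25 degrees from vertical). The rim the cover goes over is 51 x 95 mm (2 mm play a side), its top 20 mm along z above this point; the body below is 58 x 102 mm; the panel is 18 mm below, the seated cover's top 23 mm above.
- small_box_seat (a point): The same for the smaller grey fuse box beside it (either may be on the left; centres 132 mm apart): rim 37 x 63 mm, 2 mm play a side, body below 44 x 70 mm; heights as on the larger one. It has no bail.
- bail (a joint): Angle of the wire bail of the larger box (rad): 0 leaning back, up the slope, fully open; it grows as the bail swings up and down the slope over the box, to 2.07 when its bar lies on a cover that is fully home. Stiff enough to stay where it is left.
- bail_bar (a point): Middle of the bail's cross-bar: a wire along the box with a red sleeve 8 mm thick and 60 mm long. Open, it leans 33 to 45 mm uphill of the hinge; closed, it lies over the middle of the cover.
- bail_hinge (a point): Middle of the bail's hinge axis, which runs along seat y; at x = 40 mm, z = -4 mm in the main box's seat frame. The bar moves round it at 48 mm radius, rising to 44 mm above the seat point on the way; the bail's legs are 60 mm either side of the middle.
- test_stand: Fixed grey steel stand with a panel 290 mm wide and 215 mm long that rises away from its front at 25 degrees; origin on the worktop under the middle of the panel, x towards its high rear edge, z up. The panel's face is 25 mm high at the front edge and 115 mm at the rear edge.
- relay: Small black relay, 28 x 28 x 36 mm, standing on the worktop; bystander.
- fuse_carton: White flat box with coloured squares, 62 x 100 x 24 mm; bystander.
- side_cutters: Red-handled side cutters, 54 x 165 x 16 mm; bystander.
- tape_black: Roll of black tape, 66 mm across, 19 mm tall; bystander.
- flashlight: Black flashlight, 132 mm long, 32 mm thick, lying; bystander.
Mind the look-alikes: they are no part of the job. What is shaped like the small_cover but turquoise is not meant.

How it is judged (in metres and radians):
At the end, for the whole second after the job is handed in: The large cover sits on the larger box and the small cover on the smaller box, each within 5 mm of its seat point, no more than 2.5 mm proud and square to the box within 0.07 rad, at rest; the bail of the larger box is swung over its cover to more than 1.9 rad (distance between large_cover and main_box_seat below 0.005 m and z of large_cover in the frame of main_box_seat below 0.0025 m and angle between the z axis of large_cover and the z axis of main_box_seat, either way round below 0.07 rad and distance between small_cover and small_box_seat below 0.005 m and z of small_cover in the frame of small_box_seat below 0.0025 m and angle between the z axis of small_cover and the z axis of small_box_seat, either way round below 0.07 rad and value of joint bail above 1.9 rad and linear speed of each of large_cover, small_cover below 0.02 m/s); the robot touches nothing.
It fails at once if the cover that fits neither box is moved by more than 25 mm (distance of middle_cover from where it was at the start of the episode above 0.025 m).
It fails at once if a bystander is moved by more than 25 mm (distance of any of relay, fuse_carton, side_cutters, tape_black, flashlight from where it was at the start of the episode above 0.025 m).
It fails at once if a cover is dropped (falls faster than 0.6 m/s, untouched by the fingers) ((linear speed of large_cover above 0.6 m/s and contact force between large_cover and the fingers below 0.05 N) or (linear speed of small_cover above 0.6 m/s and contact force between small_cover and the fingers below 0.05 N)).
It also fails if it takes over 72 s, if anything falls off the work surface, if the arm or the gripper's body presses on something with over 40 N, if the wrist force passes 120 N, or if a joint passes its speed limit or range.

## Robot

A 7-joint arm with a two-finger parallel gripper is mounted at the origin on a cart in front of the work surface, level with it; the furniture and walls round the work are solid. World frame = base frame: x ahead of the robot, y to its left, z up, the work surface at z = 0. Lengths are in mm, angles in rad, forces in N, time in s.
With the tool pointing down it reaches from about 400 to 900 mm from the base axis. Payload 5.6 kg.
Tool frame: the origin (TCP) lies midway between the tips of the shut fingers; the grasp point (between the pads) lies 19 mm behind it; x points along the fingers, y is the direction in which the jaws open and shut, and the axes are right-handed (so a half turn about x gives the same grasp; the last joint's range is limited). The gripper opens to 92 mm and grips with 3 to 60 N. Pads are 20 mm wide; open, the fingers measure 128 mm over their backs; the gripper's body (75 mm by 189 mm) begins 69 mm behind the grasp point.
Start: joints at [1.061, 0.468, -0.012, 1.603, 0.006, 1.071, -0.056], TCP at [292.482, -580.485, 214.592] pointing down, gripper open.
Joint ranges: [-2.53, 2.53], [-0.31, 2.02], [-1.57, 1.55], [0.28, 2.44], [-1.29, 4.43], [0.15, 1.84], [-2.92, 2.92]. Speed limits (rad/s): [2.57, 2.57, 3.14, 3.14, 3.14, 3.14, 3.14].

## Interface

Orientations are given as a rotation vector (axis times angle).
In Python, from cell import robot, grip, kin, viewer gives the robot as it stands. Calls block until the motion is done:
- robot.movep(position, orientation): joint-space move of the TCP to a pose.
- robot.servo_line(position, feed=150, rotation=None): straight line of the TCP; rotation=None keeps the orientation; feed is the mean speed in mm/s.
- robot.goto_joints(angles): joint-space move.
- grip(opening, newtons=None): opening from 0.0 (shut) to 1.0 (fully open); newtons is the grip in N (None keeps the last); returns when the fingers have stopped.
- robot.hold(seconds).
- kin.ik(position, orientation): joint angles nearest the present ones, or None.
- robot.observe(): the state.
- viewer.read_camera(name): name is "scene" or "top" or "wrist"; returns the picture (480x640x3 uint8, red, green, blue); there is no depth.
- viewer.camera_info(name): a dict with "camera_matrix" (3x3 intrinsics, pixels), "k1" (the pictures are not rectified: a ray, as slopes to the right and down, at radius r is drawn at 1 + k1 r^2 times it, then the intrinsics apply), "R" (3x3) and "t" (3): a world point X has camera coordinates R X + t. Camera axes: x right, y down, z forward; pixel columns grow to the right and rows downward; lengths in mm; the calibration is good to about 2 mm. A picture is of the moment at which its call begins: read the wrist's pose just before it. camera_info takes no time and is no camera call; for the wrist camera it gives the pose at the moment of the call.
A pose or a line that the arm cannot do raises robot.IKError and nothing moves.
- robot.job_done(): hands the job in, once; it reports no verdict.
Trained networks look in the newest picture that a camera, given by its name, has taken for a name from the list of things; names that differ only in an ending like _2 or _b are one class to them, and where a whole thing is asked for, a point or a joint stands for the part that bears it (a point fixed in the world has none). Each returns a list of dicts, best first, with "confidence" (0 to 1); they miss things now and then, are a little off and sometimes report something else, mostly with a low value. They report only what shows in the picture. A call takes as long as a camera call. They do not tell look-alikes from the thing itself.
- viewer.silhouettes(name, camera): "mask" (480x640 bool, what is visible of it).
- viewer.pinpoint(name, camera): "at" ([x, y, z] in mm, in the coordinates of the camera as it stood for that picture, good to about 4 mm: a listed point, or the origin of a listed thing).
The state is a dict: "t": time; "joints": joint angles; "joint_velocities": joint speeds; "joint_torque": joint torques, N m; "tcp_pos": TCP position; "tcp_rot": TCP orientation; "contact_force": force on the tool from outside, world axes, zero at the start; "wrist_torque": the same for the moment, N m; "grip_width": opening from 0.0 (shut) to 1.0 (fully open).
Only numpy, scipy, OpenCV 4.12 (cv2) and the standard library are available. Lean on these libraries where they do the work, as an engineer would, in place of code of your own. Each camera call takes 0.05 s, during which the arm holds its last target.

## Working session

There is one attempt and no reset: what is moved stays moved. The work goes in short steps, each a Python script; the robot and the scene stay as the last script left them, time stands still between calls to the robot, and variables do not carry over. Pictures are saved under pics/ and viewed, and the job is handed in when it is done.

```bash
ls -la; mkdir -p pics
cat > h.py <<'E'
import numpy as np, cv2
from scipy.spatial.transform import Rotation as Rn
from cell import robot, grip, kin, viewer
def snap(cam,fn=None):
    im=viewer.read_camera(cam)
    if fn: cv2.imwrite('pics/'+fn,cv2.cvtColor(im,cv2.COLOR_RGB2BGR))
    return im
E
python3 - <<'E'
from h import *
s=robot.observe(); print(s['t'],s['tcp_pos'],s['tcp_rot'],s['grip_width'])
for c in ['scene','top','wrist']:
    snap(c,c+'0.png'); i=viewer.camera_info(c); print(c,i)
E
```

```text
total 12
drwxr-xr-x  3 agent agent 4096 Dec  6 11:58 .
drwxr-xr-x 23 root  root  4096 Dec  6 11:58 ..
drwxr-xr-x  2 agent agent 4096 Dec  6 11:58 pics
0.0 [ 292.19047402 -579.991888    213.66089278] [ 1.96171979  0.4680674  -1.96280291] 1.003407000106619
scene {'camera_matrix': array([[440.84153227,   0.        , 317.58137296],
       [  0.        , 440.84153227, 243.3390759 ],
       [  0.        ,   0.        ,   1.        ]]), 'k1': -0.0679353147989029, 'R': array([[-0.5312091 , -0.84721858,  0.00612926],
       [-0.6381114 ,  0.3953182 , -0.66070974],
       [ 0.55734256, -0.35488618, -0.75061646]]), 't': array([261.63792291, 399.12141781, 977.59399805])}
top {'camera_matrix': array([[597.03157328,   0.        , 312.15277502],
       [  0.        , 597.03157328, 228.03885242],
       [  0.        ,   0.        ,   1.        ]]), 'k1': 0.04841369507463372, 'R': array([[-0.00858565, -0.99986187,  0.01423087],
       [-0.99657137,  0.00738451, -0.08240737],
       [ 0.0822909 , -0.0148896 , -0.99649712]]), 't': array([ -37.40599111,  489.69378053, 1696.14768092])}
wrist {'camera_matrix': array([[356.51228982,   0.        , 318.87175819],
       [  0.        , 356.51228982, 241.41476368],
       [  0.        ,   0.        ,   1.        ]]), 'k1': 0.012341482171807023, 'R': array([[ 0.44942659, -0.89331653, -0.00114932],
       [-0.86419065, -0.43509853,  0.25271287],
       [-0.22625266, -0.11258265, -0.96754064]]), 't': array([-648.25586706,  -28.69090169,  390.86021469])}
```

View pics/top0.png

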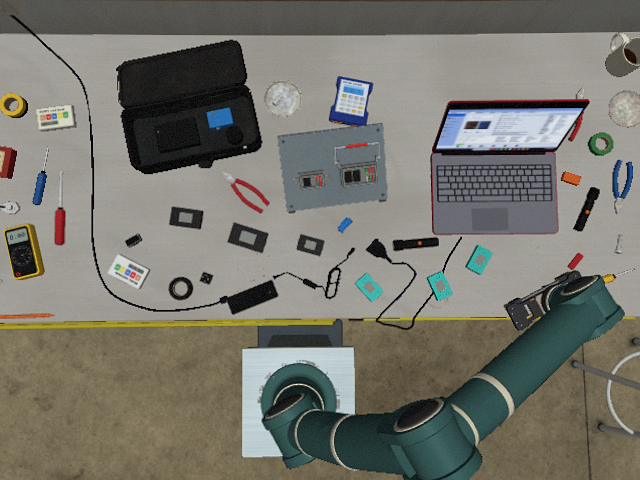

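View pics/scene0.png

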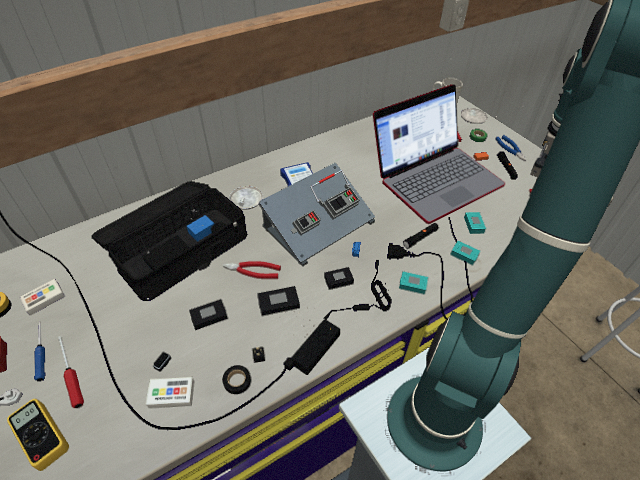

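```bash
cat >> h.py <<'E'
def ray(info,uv):
    K=info['camera_matrix'];k1=info['k1']
    d=np.array([(uv[0]-K[0,2])/K[0,0],(uv[1]-K[1,2])/K[1,1]]);s=d.copy()
    for _ in range(20): s=d/(1+k1*(s@s))
    R=np.array(info['R']);t=np.array(info['t'])
    return -R.T@t, R.T@np.array([s[0],s[1],1.])
def onplane(info,uv,p0,n):
    o,d=ray(info,uv); return o+d*(((np.array(p0)-o)@n)/(d@n))
def onz(info,uv,z): return onplane(info,uv,[0,0,z],np.array([0,0,1.]))
def proj(info,X):
    c=np.array(info['R'])@X+info['t']; s=c[:2]/c[2]; r=s@s; s=s*(1+info['k1']*r)
    K=info['camera_matrix']; return np.array([K[0,0]*s[0]+K[0,2],K[1,1]*s[1]+K[1,2]])
def toworld(info,c): return np.array(info['R']).T@(np.array(c)-info['t'])
E
python3 - <<'E'
from h import *
im=snap('top'); info=viewer.camera_info('top')
for n in ['large_cover','middle_cover','small_cover','main_box_seat','small_box_seat','bail_bar','bail_hinge','test_stand']:
    for d in viewer.pinpoint(n,'top'):
        w=toworld(info,d['at']); print(n,round(d['confidence'],2),w.round(),proj(info,w).round())
for n in ['large_cover','middle_cover','small_cover']:
    for d in viewer.silhouettes(n,'top'):
        m=d['mask'].astype(np.uint8); c=max(cv2.findContours(m,0,2)[0],key=cv2.contourArea)
        pts=np.array([onz(info,p[0],20)[:2] for p in c],np.float32)
        print(n,round(d['confidence'],2),cv2.minAreaRect(pts),c.mean((0,1)))
print(robot.observe()['t'])
E
```

```text
large_cover 0.83 [467. 143.  -0.] [249. 237.]
large_cover 0.5 [ 444. -339.    4.] [415. 243.]
middle_cover 0.63 [521. 319.   2.] [187. 219.]
small_cover 0.97 [ 318. -201.    5.] [368. 288.]
small_cover 0.79 [ 394. -518.   -2.] [477. 260.]
small_cover 0.68 [ 322. -405.   -4.] [438. 286.]
small_cover 0.61 [440. -35.   1.] [310. 246.]
main_box_seat 0.76 [ 636. -170.   82.] [358. 174.]
small_box_seat 0.95 [622. -39.  78.] [311. 179.]
bail_bar 0.5 [ 714. -165.  125.] [357. 143.]
bail_bar 0.38 [324. 333.   1.] [182. 287.]
bail_bar 0.32 [461. 143.   0.] [249. 239.]
large_cover 0.88 ((463.034912109375, 143.86520385742188), (108.06932830810547, 62.4840087890625), 71.08612060546875) [247.10769231 236.93846154]
middle_cover 0.69 ((522.9816284179688, 321.0806579589844), (90.67578125, 56.75527572631836), 81.91822814941406) [187.         216.66666667]
middle_cover 0.27 ((370.0968322753906, 479.34906005859375), (102.3043441772461, 62.26862716674805), 62.82429122924805) [128.88157895 271.32894737]
small_cover 0.95 ((318.5586853027344, -201.82192993164062), (77.15180206298828, 47.409698486328125), 40.65800476074219) [367.23809524 284.28571429]
small_cover 0.84 ((439.45111083984375, -34.88481521606445), (73.60469055175781, 50.19623947143555), 72.17101287841797) [309.6  245.15]
small_cover 0.72 ((394.54364013671875, -513.6099853515625), (51.794471740722656, 73.79959106445312), 61.84731674194336) [479.42307692 260.28846154]
small_cover 0.57 ((320.539794921875, -402.1089172363281), (72.11143493652344, 47.69063949584961), 23.396453857421875) [438.70909091 286.01818182]
0.75
```

Run:
```python
from h import *
s=robot.observe(); T=Rn.from_rotvec(s['tcp_rot']).as_matrix(); i=viewer.camera_info('wrist')
print(T.round(3)); c=-i['R'].T@i['t']; print('cam in tool',T.T@(c-s['tcp_pos']),'cam fwd in tool',T.T@i['R'][2],'cam right',T.T@i['R'][0])
def down(j): 
    x=np.array([0,0,-1.]); y=np.array([*j,0]); y/=np.linalg.norm(y); return Rn.from_matrix(np.c_[x,y,np.cross(x,y)]).as_rotvec()
import math
for sg in (1,-1):
    for (p,a) in [((463,144),-19),((439,-35),-18)]:
        for z in (150,20):
            q=kin.ik([*p,z],down((sg*math.cos(math.radians(a)),sg*math.sin(math.radians(a))))); print(sg,p,z,None if q is None else np.round(q,2))
    n=np.array([-math.sin(.436),0,math.cos(.436)]);n=Rn.from_euler('z',6,degrees=True).apply(n)
    xs=Rn.from_euler('z',6,degrees=True).apply([math.cos(.436),0,math.sin(.436)])
    for p in ([636,-170,82],[622,-39,78]):
        for h in (150,0):
            R=np.c_[-n,sg*xs,np.cross(-n,sg*xs)]
            q=kin.ik(np.array(p)+n*h,Rn.from_matrix(R).as_rotvec()); print('seat',sg,h,None if q is None else np.round(q,2))
```

```text
[[ 0.     0.45  -0.893]
 [-0.    -0.893 -0.45 ]
 [-1.     0.     0.   ]]
cam in tool [-170.79438612   -1.06463965  -70.63450901] cam fwd in tool [ 9.67566416e-01 -2.91275450e-05  2.52616766e-01] cam right [-1.25536031e-04  9.99999814e-01  5.96128236e-04]
1 (463, 144) 150 [ 0.35  0.43 -0.87  2.01  0.42  0.89 -1.08]
1 (463, 144) 20 [ 0.12  0.6  -0.6   2.09  0.58  0.62 -1.22]
1 (439, -35) 150 [ 0.46  0.25 -0.51  2.13  0.17  0.8  -0.47]
1 (439, -35) 20 [ 0.32  0.49 -0.37  2.21  0.37  0.5  -0.65]
seat 1 150 [ 0.79  0.26 -0.51  2.02 -0.11  0.5   0.51]
seat 1 0 [ 0.7   0.57 -0.52  1.98  0.38  0.26  0.07]
seat 1 150 [ 0.61  0.18 -0.59  2.13  0.09  0.43  0.08]
seat 1 0 [ 0.31  0.48 -0.32  2.1   0.49  0.17 -0.31]
-1 (463, 144) 150 [ 0.62  0.7  -1.31  2.    0.78  1.08  1.75]
-1 (463, 144) 20 [ 0.58  1.1  -1.34  2.07  1.24  1.16  1.45]
-1 (439, -35) 150 [ 1.05  0.58 -1.3   2.1   0.69  0.99  2.2 ]
-1 (439, -35) 20 [ 1.    1.05 -1.33  2.17  1.23  1.11  1.8 ]
seat -1 150 [ 0.32  0.21  0.02  2.05 -0.39  0.52 -2.39]
seat -1 0 [ 0.26  0.5   0.04  2.01 -0.69  0.29 -2.11]
seat -1 150 [ 0.23  0.14 -0.18  2.15 -0.11  0.43 -2.89]
seat -1 0 [-0.05  0.45  0.11  2.12 -0.66  0.18 -2.36]
```

Run:
```python
import cv2
a=cv2.imread('pics/top0.png')[110:220,260:400]; cv2.imwrite('pics/c1.png',cv2.resize(a,None,fx=5,fy=5,interpolation=cv2.INTER_CUBIC))
a=cv2.imread('pics/top0.png')[190:310,150:350]; cv2.imwrite('pics/c2.png',cv2.resize(a,None,fx=4,fy=4,interpolation=cv2.INTER_CUBIC))
```

```text
(no output)
```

View pics/c1.png

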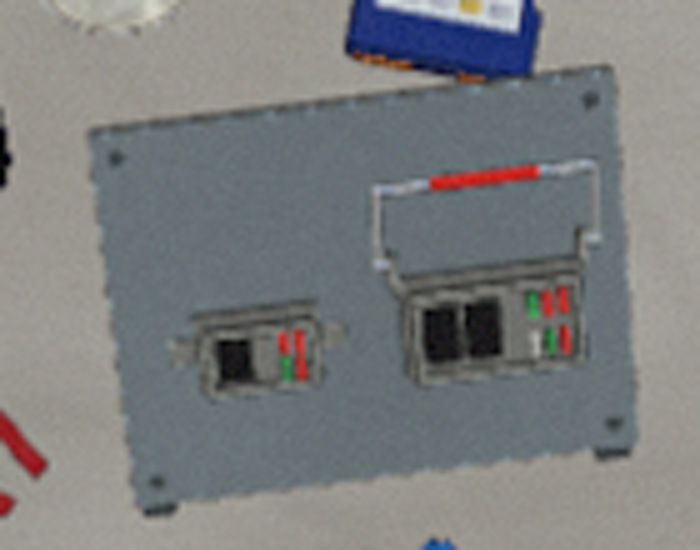

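View pics/c2.png

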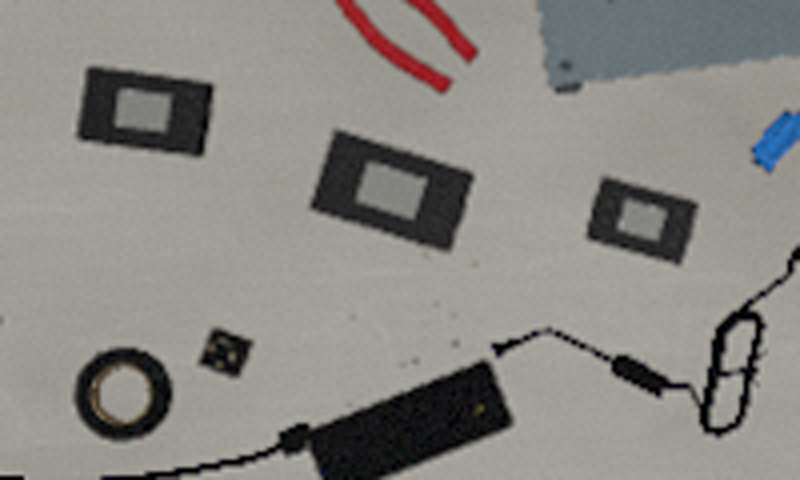

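```bash
cat >> h.py <<'E'
import math
def downR(a):  # a: cover x-axis (jaw) angle deg; tool straight down
    a=math.radians(a); x=np.array([0,0,-1.]); y=np.array([math.cos(a),math.sin(a),0]); return np.c_[x,y,np.cross(x,y)]
def rv(M): return Rn.from_matrix(M).as_rotvec()
E
python3 - <<'E'
from h import *
a=-19
robot.movep([463,144,145],rv(downR(a)))
i=viewer.camera_info('wrist'); im=snap('wrist','w1.png'); s=robot.observe(); print(s['t'],s['tcp_pos'],s['joints'])
for n in ['large_cover']:
    for d in viewer.pinpoint(n,'wrist'): print(n,d['confidence'],toworld(i,d['at']))
for d in viewer.silhouettes('large_cover','wrist'):
    c=max(cv2.findContours(d['mask'].astype(np.uint8),0,2)[0],key=cv2.contourArea)
    pts=np.array([onz(i,p[0],23)[:2] for p in c],np.float32); print(d['confidence'],cv2.minAreaRect(pts),c.mean((0,1)))
E
```

```text
3.4417 [463.43425977 143.19433833 144.95826769] [ 0.34673378  0.43502921 -0.86446927  2.01837024  0.43028433  0.87765438
 -1.08769694]
large_cover 0.58 [463.39630826 142.89051039   3.20484753]
0.79 ((463.7857666015625, 143.99130249023438), (105.5081558227539, 60.55411148071289), 71.52455139160156) [322.79661017 229.10169492]
```

View pics/w1.png

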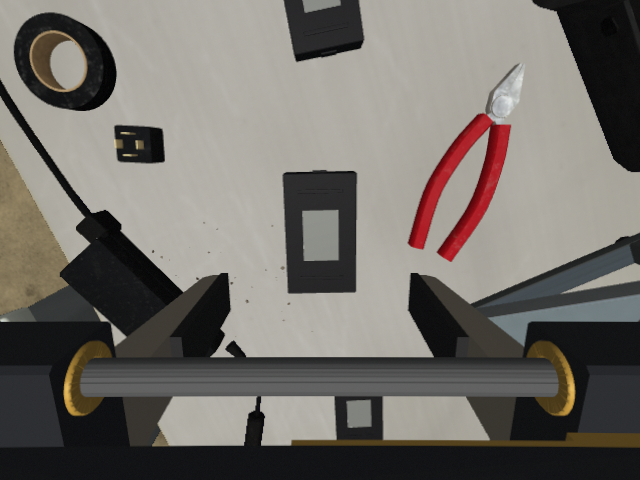

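Run:
```python
from h import *
M=downR(-18.5)
grip(0.82)
c=np.array([463.8,144.0])
robot.servo_line([*c,40],feed=120,rotation=rv(M))
s=robot.observe(); e=s['tcp_pos'][:2]-c; print('err',e,s['tcp_pos'][2])
robot.servo_line([*(c-e),4],feed=60)
s=robot.observe(); print(s['tcp_pos'],s['contact_force'])
grip(0.0,25)
s=robot.observe(); print(s['t'],s['tcp_pos'],s['grip_width'],s['contact_force'])
robot.servo_line([*c,60],feed=80)
s=robot.observe(); print(s['t'],s['tcp_pos'],s['grip_width'],s['contact_force'])
i=viewer.camera_info('wrist'); snap('wrist','w2.png')
```

```text
err [0.45366812 0.31060145] 40.529525395356146
[463.33070965 143.94470706   3.94370864] [-0.24372915  0.41878377 -0.11510108]
6.125 [463.6379671  143.72947881   4.29069172] 0.6480362046336825 [ 0.4986113  -0.42492842  1.97655609]
6.975 [463.62249495 143.69904095  59.84570284] 0.6565074296220959 [ 0.15485012 -0.52536292 -0.91747155]
```

View pics/w2.png

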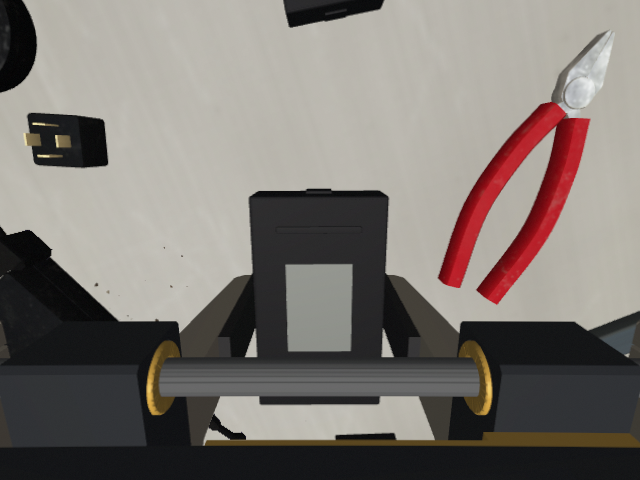

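```bash
cat >> h.py <<'E'
TH=math.radians(25)
def seatM(yaw):  # columns seat x,y,z in world
    Z=Rn.from_euler('z',yaw,degrees=True).as_matrix()
    return Z@np.array([[math.cos(TH),0,-math.sin(TH)],[0,1,0],[math.sin(TH),0,math.cos(TH)]])
def toolM(S): # tool pointing along -seat z, jaw along seat x ; tool z = -seat y
    return np.c_[-S[:,2],S[:,0],-S[:,1]]
E
python3 - <<'E'
from h import *
i=viewer.camera_info('wrist'); s=robot.observe(); T=Rn.from_rotvec(s['tcp_rot']).as_matrix()
p0=s['tcp_pos']+T@np.array([-18.7,0,0])
for uv in [(250,196),(388,194),(287,264),(352,264),(286,351),(353,351)]:
    print(uv,(T.T@(onplane(i,uv,p0,T[:,0])-s['tcp_pos'])).round(2))
S=seatM(6); p=np.array([636,-170,82])
robot.movep([500,-60,220],rv(downR(0)))
robot.movep(p+S@np.array([0,-90,95]),rv(toolM(S)))
i=viewer.camera_info('wrist'); snap('wrist','w3.png'); s=robot.observe(); print(s['t'],s['tcp_pos'],s['tcp_rot'],rv(toolM(S)))
np.savez('w3.npz',**i,tp=s['tcp_pos'],tr=s['tcp_rot'])
for n in ['main_box_seat','small_box_seat','bail_bar','bail_hinge']:
    for d in viewer.pinpoint(n,'wrist'): print(n,d['confidence'],toworld(i,d['at']).round(1),proj(i,toworld(i,d['at'])).round())
E
```

```text
(250, 196) [-18.7  -30.25 -51.75]
(388, 194) [-18.7   28.58 -52.57]
(287, 264) [-18.7  -15.18 -21.26]
(352, 264) [-18.7   13.97 -21.24]
(286, 351) [-18.7  -16.65  22.51]
(353, 351) [-18.7   15.43  22.53]
9.025 [ 606.34591751 -260.61192743  168.72925076] [ 1.32447796  0.94836408 -0.79868694] [ 1.32614104  0.94592721 -0.80212584]
main_box_seat 0.98 [ 632.8 -169.    77.8] [312. 124.]
bail_bar 0.78 [ 709.9 -164.5  124.4] [441. 129.]
```

View pics/w3.png

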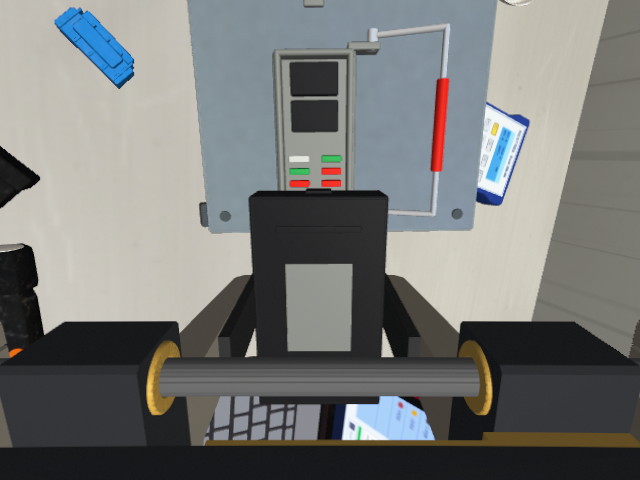

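Run:
```python
from h import *
S=seatM(6); p=np.array([634,-169.5,80])
robot.servo_line(p+S@np.array([0,-118,110]),feed=120)
robot.hold(0.2)
i=viewer.camera_info('wrist'); im=snap('wrist','w4.png'); s=robot.observe(); print(s['t'],s['tcp_pos'])
np.savez('w4.npz',**i,tp=s['tcp_pos'],tr=s['tcp_rot'])
cv2.imwrite('pics/w4c.png',cv2.resize(cv2.cvtColor(im,cv2.COLOR_RGB2BGR)[10:210,180:440],None,fx=3,fy=3,interpolation=cv2.INTER_CUBIC))
for n in ['main_box_seat','small_box_seat','bail_bar']:
    for d in viewer.pinpoint(n,'wrist'): print(n,d['confidence'],toworld(i,d['at']).round(1),proj(i,toworld(i,d['at'])).round())
```

```text
9.8833 [ 600.14363816 -290.67621787  179.52682989]
main_box_seat 0.58 [ 636.  -170.1   75.1] [319.  87.]
bail_bar 0.97 [ 706.9 -166.4  128.2] [444.  88.]
bail_bar 0.4 [ 444.  -339.     1.2] [ 38. 284.]
```

View pics/w4c.png

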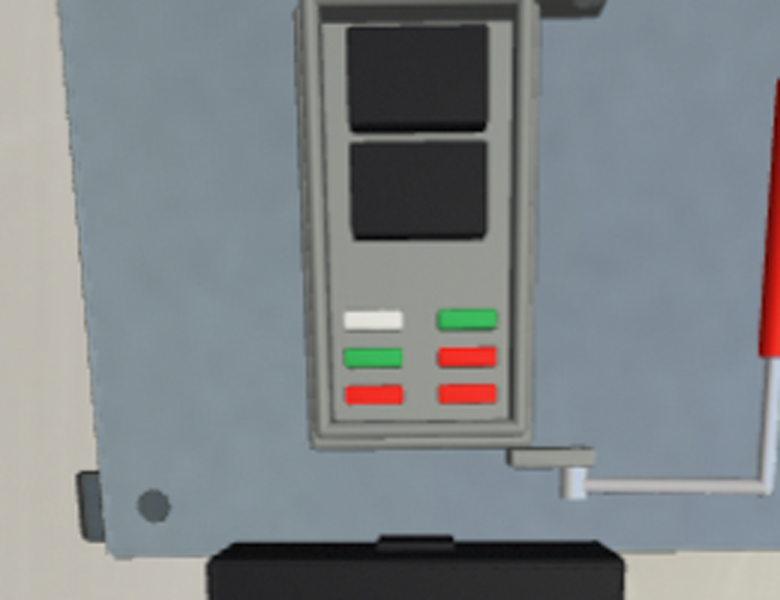

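```bash
cat >> h.py <<'E'
from scipy.optimize import least_squares
def standfit(obs,x0=(640,-100,6)):
    # obs: list of (info,uv,(u,v)) with panel corner signs u (slope), v (y)
    def pt(q,u,v): return np.array([q[0],q[1],0])+Rn.from_euler('z',q[2],degrees=True).apply([u*97.43,v*145,70+u*45.2])
    f=lambda q: np.concatenate([proj(i,pt(q,*c))-uv for i,uv,c in obs])
    r=least_squares(f,x0); return r.x,f(r.x).reshape(-1,2)
E
python3 - <<'E'
from h import *
it=viewer.camera_info('top')
o=[(it,(278.4,136),(1,1)),(it,(382.4,123.6),(1,-1)),(it,(386.6,200),(-1,-1)),(it,(288,210.6),(-1,1))]
print(standfit(o))
w3=dict(np.load('w3.npz')); w4=dict(np.load('w4.npz'))
o=[(w3,(210,233),(-1,-1)),(w3,(475,229),(1,-1))]
print(standfit(o))
o=[(w4,(180+112/3,10+556/3),(-1,-1))]
q,_=standfit(o); print(q)
import cv2
for f in ['w3','w4']:
    im=cv2.imread(f'pics/{f}.png'); cv2.imwrite(f'pics/{f}d.png',cv2.resize(im[0:200,260:380],None,fx=5,fy=5,interpolation=cv2.INTER_CUBIC)[:600] if 0 else cv2.resize(im[30 if f=='w3' else 0:150+(30 if f=='w3' else 0),240:440],None,fx=4,fy=4,interpolation=cv2.INTER_CUBIC))
E
```

```text
(array([ 653.3093591 , -103.52681382,    6.21915349]), array([[-0.21318477,  0.47153608],
       [ 0.4576176 ,  1.03815167],
       [ 0.57060403, -1.26228665],
       [-0.82350536, -0.31913796]]))
(array([ 653.62986414, -104.29418923,    7.10878004]), array([[ 2.22327879, -0.2134474 ],
       [-3.17695862, -0.31158878]]))
[641.59904941 -98.90698976  11.10148073]
```

View pics/w3d.png

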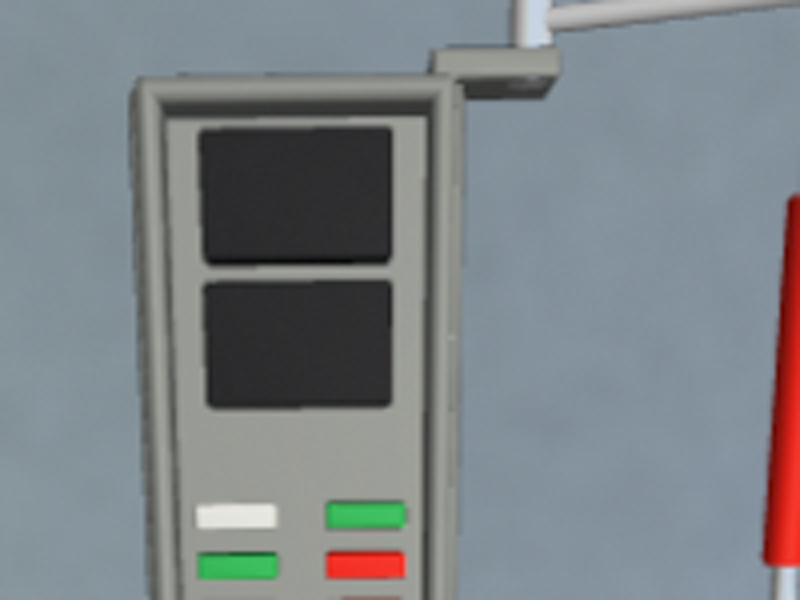

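View pics/w4d.png

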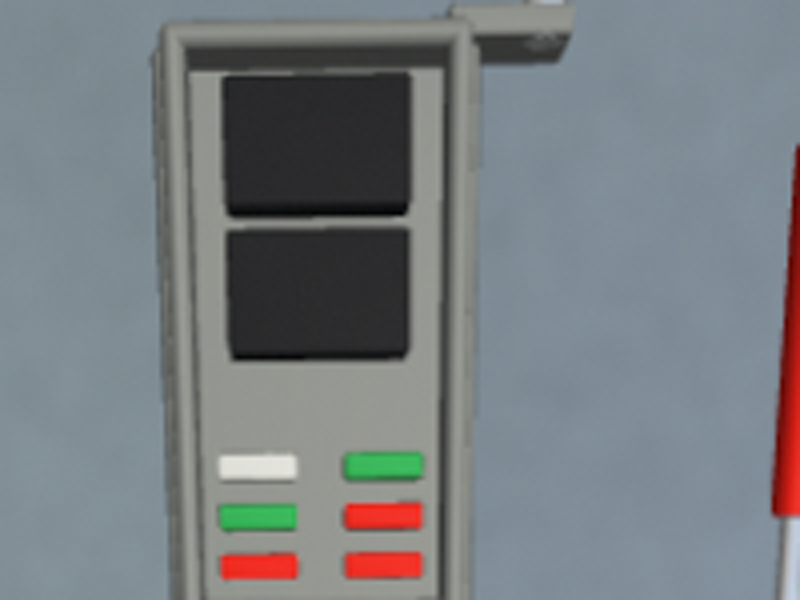

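```bash
cat >> h.py <<'E'
STAND=[653.3,-103.7,6.3]
def seatz(x,y,st=None):
    st=st or STAND
    u=Rn.from_euler('z',-st[2],degrees=True).apply([x-st[0],y-st[1],0])[0]
    # panel point under seat: seat = panel + 18*n ; horizontal shift -18 sin
    return 70+(u+18*math.sin(TH))*math.tan(TH)+18*math.cos(TH)
def seatfit(obs,hx,hy,h,x0): # obs (info,uv,(sx,sy)), fits x,y,yaw
    def pt(q,a,b): 
        return np.array([q[0],q[1],seatz(q[0],q[1])])+seatM(q[2])@np.array([a*hx,b*hy,h])
    f=lambda q: np.concatenate([proj(i,pt(q,*c))-uv for i,uv,c in obs])
    r=least_squares(f,x0,x_scale=[1,1,.1]); return r.x,f(r.x).reshape(-1,2)
def overlay(im,info,q,rects,off,sc):
    o,S=np.array([q[0],q[1],seatz(q[0],q[1])]),seatM(q[2])
    for (hx,hy,h,col) in rects:
        P=[]
        for a,b in [(1,1),(1,-1),(-1,-1),(-1,1)]:
            P.append((proj(info,o+S@np.array([a*hx,b*hy,h]))+.5-off)*sc)
        cv2.polylines(im,[np.round(np.array(P)).astype(np.int32)],True,col,1)
E
python3 - <<'E'
from h import *
w4=dict(np.load('w4.npz'))
o=[(w4,(280.75,6.2),(-1,1)),(w4,(358.75,5.5),(1,1)),(w4,(284.5,155),(-1,-1)),(w4,(180+527/3,10+433/3),(1,-1))]
q,r=seatfit(o,25.5,47.5,20,[636,-170,6]); print(q,seatz(*q[:2]),r)
im=cv2.imread('pics/w4.png'); 
off=np.array([260,0]);sc=5
a=cv2.resize(im[0:160,260:400],None,fx=sc,fy=sc,interpolation=cv2.INTER_CUBIC); 
overlay(a,w4,q,[(25.5,47.5,20,(0,255,255)),(29,51,0,(255,0,255))],off,sc)
cv2.imwrite('pics/o4a.png',a[:400]); cv2.imwrite('pics/o4b.png',a[400:])
E
```

```text
[ 635.61660359 -172.38909836    6.2492451 ] 78.14987904492298 [[-0.43673584 -1.34035532]
 [ 0.4207533  -0.95540076]
 [ 0.04489241  1.2194032 ]
 [-0.02685812  1.64408788]]
```

View pics/o4a.png

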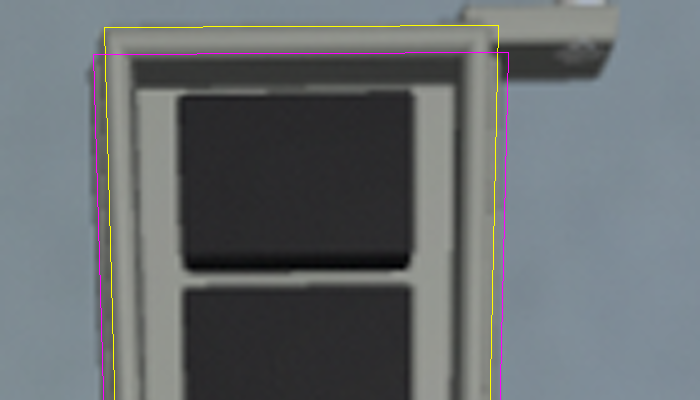

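View pics/o4b.png

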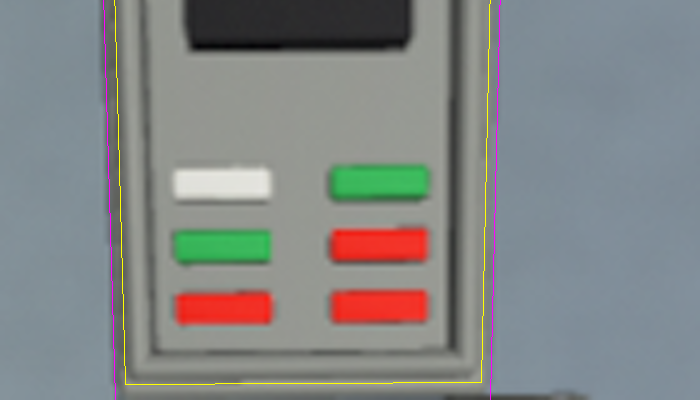

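Run:
```python
from h import *
q=[635.6,-172.4,6.25]; S=seatM(6.25); p=np.array([q[0],q[1],seatz(*q[:2])]); print(p)
robot.servo_line(p+S@np.array([1,-75,36]),feed=120,rotation=rv(toolM(S)))
robot.hold(0.2)
i=viewer.camera_info('wrist'); im=snap('wrist','w5.png'); s=robot.observe(); print(s['t'],s['tcp_pos'],s['contact_force'])
np.savez('w5.npz',**i,tp=s['tcp_pos'],tr=s['tcp_rot'])
a=cv2.imread('pics/w5.png')[0:200,220:420]; a=cv2.resize(a,None,fx=4,fy=4,interpolation=cv2.INTER_CUBIC)
b=a.copy(); overlay(b,i,q,[(25.5,47.5,20,(0,255,255)),(29,51,0,(255,0,255))],np.array([220,0]),4)
cv2.imwrite('pics/w5a.png',a[:600]);cv2.imwrite('pics/w5b.png',b[:600])
T=Rn.from_rotvec(s['tcp_rot']).as_matrix(); print('tcp in seat',S.T@(s['tcp_pos']-p), (S.T@T).round(4))
```

```text
[ 635.6        -172.4          78.14162559]
11.15 [ 629.50268238 -249.30913403  111.65578953] [-0.05266032  0.59975517 -1.51102752]
tcp in seat [  1.08211066 -75.78821624  36.47419198] [[ 5.e-04  1.e+00 -7.e-04]
 [-9.e-04 -7.e-04 -1.e+00]
 [-1.e+00  5.e-04  9.e-04]]
```

View pics/w5.png

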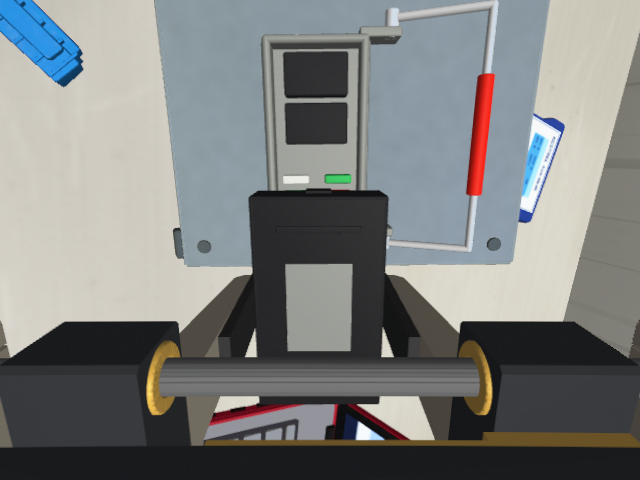

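View pics/w5b.png

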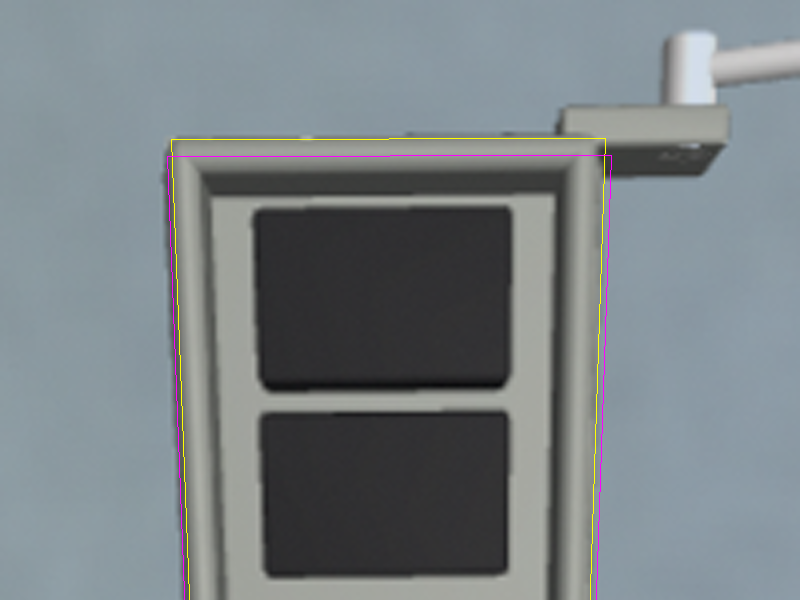

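```bash
cat >> h.py <<'E'
def corr_line(p,S,loc,feed,M=None,gain=1.0,base=None):
    """go to seat-local loc; return actual local"""
    robot.servo_line(p+S@np.array(loc),feed=feed,rotation=None if M is None else rv(M))
    s=robot.observe(); return S.T@(s['tcp_pos']-p),S.T@s['contact_force'],s
E
python3 - <<'E'
from h import *
S=seatM(6.25); p=np.array([635.6,-172.4,seatz(635.6,-172.4)]); M=toolM(S)
tx,ty=0.8,0.0
print(corr_line(p,S,[tx,ty,38],100,M)[:2])
robot.hold(0.15)
l,f,s=corr_line(p,S,[tx,ty,30],60); print(l,f)
robot.hold(.1); s=robot.observe(); l=S.T@(s['tcp_pos']-p); f0=S.T@s['contact_force']; e=l-[tx,ty,30]; print(e,f0,s['t'])
h=30
while h>5:
    h-=2
    l,f,s=corr_line(p,S,[tx-e[0],ty-e[1],h-e[2]],30); print(h,l.round(2),(f-f0).round(1))
    if np.linalg.norm(f-f0)>12: print('stop'); break
print(s['t']); snap('wrist','w6.png')
E
```

```text
(array([ 0.80756267, -0.7652259 , 37.98891977]), array([0.35310511, 0.88518129, 0.25674703]))
[ 0.35932492  0.04840764 29.44038317] [-0.07355667  0.51972009 -0.61049744]
[-0.11099339  0.14382957 -0.19647975] [ 0.06077689  0.25474445 -0.71813396] 12.5833
28 [ 0.93 -0.09 28.16] [ 0.1 -0.5  0.3]
26 [ 0.82 -0.09 26.1 ] [0.2 0.2 0.5]
24 [ 0.85 -0.1  24.1 ] [-0.   0.7  0.4]
22 [ 0.8  -0.09 22.05] [0.4 0.5 0.2]
20 [ 0.84 -0.06 20.07] [-0.3 -0.6  0.7]
18 [ 0.82 -0.1  18.08] [-0.4  0.1  0.5]
16 [ 0.8  -0.08 16.07] [-0.1  0.7 -0.2]
14 [ 0.85 -0.1  14.09] [-0.8 -0.3  0.1]
12 [ 0.81 -0.1  12.08] [ 0.7 -0.4  0. ]
10 [ 0.83 -0.07 10.07] [ 0.4 -0.9  0.2]
8 [ 0.82 -0.1   8.08] [-0.4 -0.5 -0.1]
6 [ 0.83 -0.08  6.08] [ 0.2 -0.5  0.8]
4 [ 1.11 -0.22  4.23] [ 1.4 -0.4  1.1]
15.8333
```

View pics/w6.png

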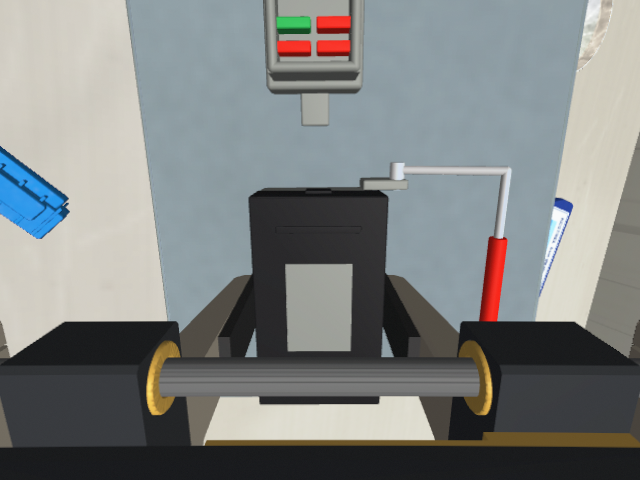

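Run:
```python
from h import *
S=seatM(6.25); p=np.array([635.6,-172.4,seatz(635.6,-172.4)]); M=toolM(S)
for h in (3,2,1):
    l,f,s=corr_line(p,S,[.9,-.1,h],30); print(h,l.round(2),f.round(1))
    if f[2]>8: break
grip(0.75)
s=robot.observe(); print(s['t'],s['grip_width'],S.T@s['contact_force'],S.T@(s['tcp_pos']-p))
l,f,s=corr_line(p,S,[.9,-.1,60],150); print(l,f,s['t'])
i=viewer.camera_info('wrist'); im=snap('wrist','w7.png')
np.savez('w7.npz',**i,tp=s['tcp_pos'],tr=s['tcp_rot'])
```

```text
3 [ 1.14 -0.21  3.88] [-2.1  0.8 13.1]
16.475 0.7503824370264097 [-0.10554949 -0.08527232 -0.36943437] [ 0.83400417 -0.06330076  2.83493381]
[ 0.61324678 -0.60625218 59.83913908] [ 0.90227922 -0.27149151 -0.82039967] 17.0083
```

View pics/w7.png

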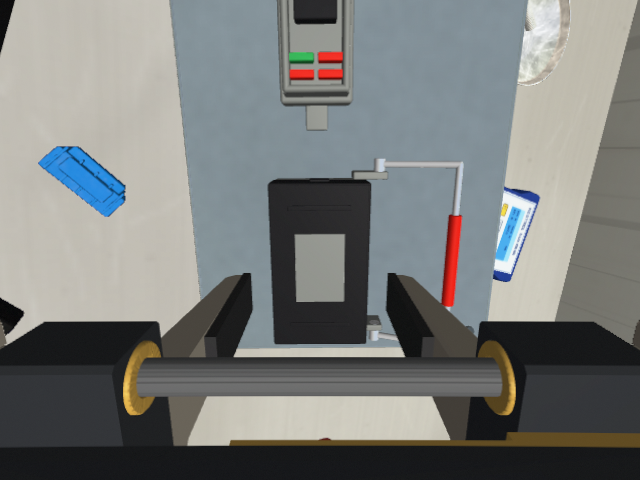

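Run:
```python
from h import *
S=seatM(6.25); p=np.array([635.6,-172.4,seatz(635.6,-172.4)])+S@np.array([.8,0,0]); M=toolM(S)
for l in ([118,0,65],[118,0,8],[30,0,28]): print(None if kin.ik(p+S@np.array(l),rv(M)) is None else 'ok')
grip(0.0,20)
print(corr_line(p,S,[118,0,62],200)[:2])
l,f0,s=corr_line(p,S,[118,0,8],120); print(l,f0,s['t'])
for el in (30,45,60,75,90,105,120,132):
    e=math.radians(el); b=[40+48*math.cos(e),0,-4+48*math.sin(e)]
    l,f,s=corr_line(p,S,[b[0]+23,0,b[2]-6],90); print(el,l.round(1),f.round(1))
    if np.linalg.norm(f)>40: print('stop');break
print(s['t']); snap('wrist','w8.png')
```

```text
ok
ok
ok
(array([116.41035837,   0.14167078,  61.46213198]), array([-0.22923057, -0.22133737, -0.01689054]))
[117.92174967   0.35129272   7.87038751] [1.02117498 0.05438867 1.27463357] 19.4583
30 [104.8  -0.7  14.8] [-0.5  0.  -0.5]
45 [97.2 -0.4 24.6] [0.6 0.  0.3]
60 [86.9 -0.3 31.7] [-0.   0.1  1.2]
75 [75.2 -0.2 36.3] [-0.  -0.3  0.3]
90 [62.7 -0.1 37.9] [-0.2 -0.1  0.2]
105 [50.3 -0.1 36.2] [0.  0.2 1.3]
120 [38.7 -0.  31.4] [ 0.7 -0.2 -1. ]
132 [30.7  0.  25.5] [-0.1  0.4 -0.5]
21.7833
```

View pics/w8.png

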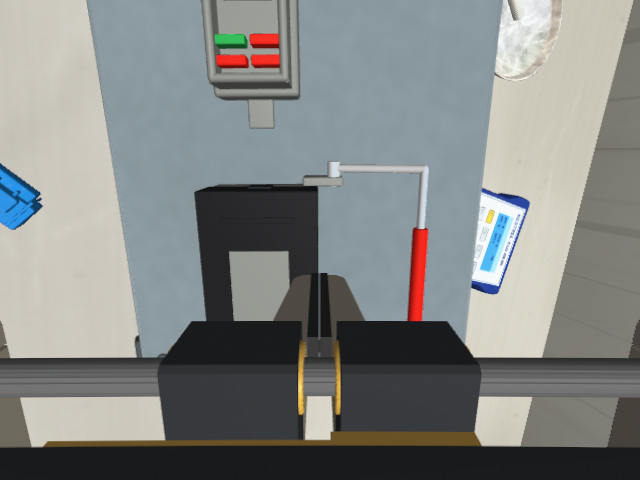

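Run:
```python
from h import *
S=seatM(6.25); p=np.array([635.6,-172.4,seatz(635.6,-172.4)])+S@np.array([.8,0,0]); M=toolM(S)
print(corr_line(p,S,[45,0,45],200)[0])
print(corr_line(p,S,[112,0,40],250)[0])
l,f0,s=corr_line(p,S,[112,0,5],120); print(l,f0,s['t'])
x=112; 
while x>88:
    x-=3
    l,f,s=corr_line(p,S,[x,0,5],40); print(x,l.round(1),(f-f0).round(1))
    if abs(f-f0)[0]>3: break
print(s['t']); snap('wrist','w9.png')
```

```text
[46.94293548 -0.22309593 45.96130193]
[111.7105906    0.59986176  39.24902391]
[110.89500934   0.2520405    4.36155948] [ 0.1582211  -0.69546561 -0.41481423] 22.9583
109 [109.   -0.3   5.6] [-0.3  1.3 -0.2]
106 [105.8  -0.2   5.2] [-0.8  1.9  0.8]
103 [ 1.027e+02 -1.000e-01  5.000e+00] [-0.3  0.8  0.4]
100 [1.013e+02 1.000e-01 5.400e+00] [3.6 0.9 1.4]
23.9583
```

View pics/w9.png

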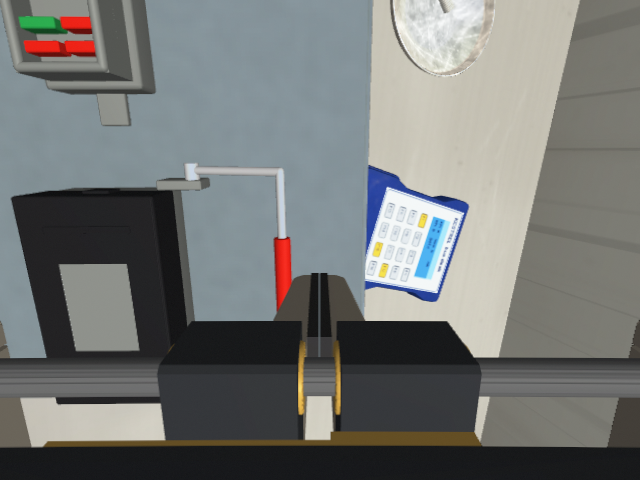

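Run:
```python
from h import *
S=seatM(6.25); p=np.array([635.6,-172.4,seatz(635.6,-172.4)])+S@np.array([.8,0,0]); M=toolM(S)
for el in (24,32,40,50,60,70,80,90,100,110,120):
    e=math.radians(el); b=[40+48*math.cos(e),0,-4+48*math.sin(e)]
    l,f,s=corr_line(p,S,[b[0]+15.5,0,max(b[2]-9,5)],60); print(el,l.round(1),f.round(1))
    if np.linalg.norm(f)>45: print('stop');break
print(s['t']); snap('wrist','w10.png')
```

```text
24 [1.006e+02 1.000e-01 7.100e+00] [5.3 0.  2.9]
32 [97.7  0.  13.3] [5.  0.6 2.1]
40 [94.2 -0.  19. ] [5.5 1.3 3.9]
50 [88.8 -0.1 25.1] [ 6.2 -0.2  5.8]
60 [77.6 -0.3 28.2] [0.5 0.1 0.5]
70 [70.5 -0.1 31.8] [1.2 0.4 0.3]
80 [63.1 -0.1 34.2] [ 1.3 -0.7 -0.3]
90 [54.8 -0.1 35. ] [-0.7 -0.9 -1. ]
100 [46.4 -0.1 34.1] [ 0.3 -0.8  0. ]
110 [38.3 -0.  31.9] [-0.1  0.2 -0.7]
120 [30.8 -0.  28.3] [-0.2 -0.3 -0.1]
27.1083
```

View pics/w10.png

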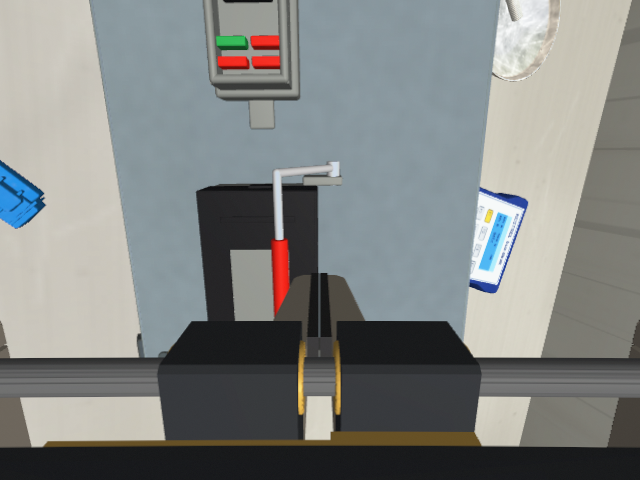

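Run:
```python
from h import *
S=seatM(6.25); p=np.array([635.6,-172.4,seatz(635.6,-172.4)])+S@np.array([.8,0,0]); M=toolM(S)
corr_line(p,S,[33,0,55],200)
l,f0,s=corr_line(p,S,[14,0,55],150); print(l,f0)
for x,z in ((13,46),(12,43),(11,40),(9,38),(7,36),(6,34),(5,32),(4,31),(4,30),(4,29),(4,28),(4,27)):
    l,f,s=corr_line(p,S,[x,0,z],50); print(z,l.round(1),(f-f0).round(1))
    if (f-f0)[2]>22: print('stop');break
snap('wrist','w11.png')
l,f,s=corr_line(p,S,[4,0,80],200); print(s['t'])
i=viewer.camera_info('wrist'); snap('wrist','w12.png')
```

```text
[12.94999507 -0.16952487 54.41007677] [ 0.2208902   0.12211956 -0.00979316]
46 [13.2  0.4 45.5] [ 0.  -0.   0.7]
43 [11.9  0.1 42.8] [-1.1 -0.8  0.1]
40 [10.8  0.  39.9] [-0.6  0.9  0.4]
38 [ 8.8  0.  37.9] [ 0.6  0.1 -0.1]
36 [ 6.9  0.  35.9] [-0.5  0.1  0.1]
34 [ 6.2  0.  33.9] [-0.2 -0.5 -0.5]
32 [ 5.3  0.  32. ] [ 0.2 -1.  -0.5]
31 [ 5.2 -0.  31.6] [0.2 1.2 7.6]
30 [ 5.1 -0.  31.3] [-2.3  1.4 17.2]
29 [ 5.1 -0.1 31. ] [-3.2  2.8 27.9]
stop
30.7583
```

View pics/w12.png

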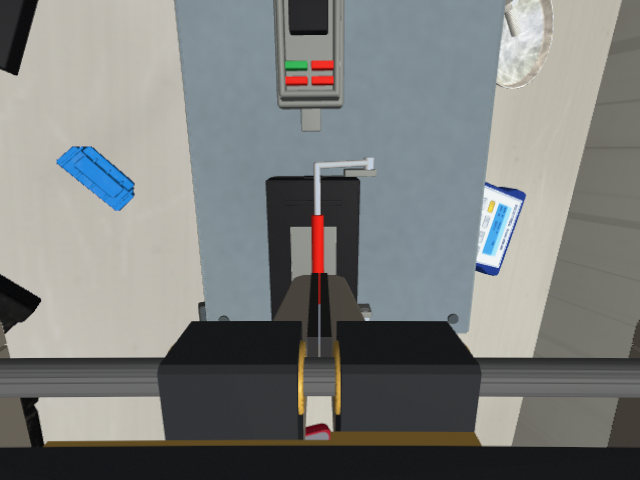

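Run:
```python
from h import *
robot.movep([440,-35,145],rv(downR(-18)))
grip(0.75); robot.hold(.1)
i=viewer.camera_info('wrist'); im=snap('wrist','w13.png'); s=robot.observe(); print(s['t'],s['tcp_pos'])
for d in viewer.silhouettes('small_cover','wrist'):
    c=max(cv2.findContours(d['mask'].astype(np.uint8),0,2)[0],key=cv2.contourArea)
    pts=np.array([onz(i,p[0],23)[:2] for p in c],np.float32); print(d['confidence'],cv2.minAreaRect(pts),c.mean((0,1)))
```

```text
32.9 [440.01060228 -34.96312525 144.99743636]
0.76 ((441.1324157714844, -34.00772476196289), (75.16080474853516, 45.819068908691406), 73.15072631835938) [316.58823529 219.35294118]
0.73 ((324.49786376953125, -194.8972930908203), (82.7595443725586, 50.374267578125), 43.13883972167969) [254.88607595 420.44303797]
```

View pics/w13.png

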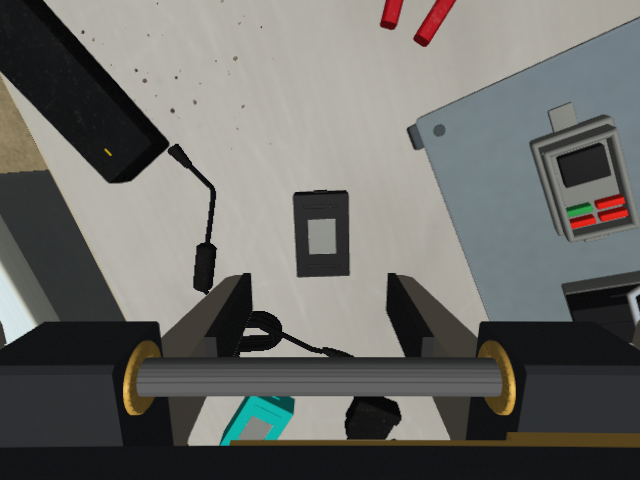

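Run:
```python
from h import *
i=viewer.camera_info('wrist')
P=np.array([onz(i,u,23)[:2] for u in [(293.5,192.5),(348.5,191),(349.5,276),(297,277)]])
print(P.round(1),P.mean(0),[np.linalg.norm(P[k]-P[k-1]).round(1) for k in range(4)])
v=(P[1]-P[0])+(P[2]-P[3]); w=(P[0]-P[3])+(P[1]-P[2]); a1=math.degrees(math.atan2(v[1],v[0])); a2=math.degrees(math.atan2(w[1],w[0]))-90; print(a1,a2)
```

```text
[[430.6   6.3]
 [473.8  -6.5]
 [453.3 -77.4]
 [409.5 -64.1]] [441.82387425 -35.40316165] [np.float64(73.5), np.float64(45.1), np.float64(73.8), np.float64(45.7)]
-16.67749146053277 -16.41946128002685
```

Run:
```python
from h import *
M=downR(-16.6)
c=np.array([442.0,-35.2])
robot.servo_line([*c,40],feed=150,rotation=rv(M))
s=robot.observe(); e=s['tcp_pos'][:2]-c; print('err',e)
robot.servo_line([*(c-e),4],feed=70)
grip(0.0,25)
s=robot.observe(); print(s['t'],s['tcp_pos'],s['grip_width'],s['contact_force'])
robot.servo_line([*c,60],feed=100)
robot.hold(.1)
s=robot.observe(); print(s['t'],s['tcp_pos'],s['grip_width'],s['contact_force'])
i=viewer.camera_info('wrist'); im=snap('wrist','w14.png')
np.savez('w14.npz',**i,tp=s['tcp_pos'],tr=s['tcp_rot'])
cv2.imwrite('pics/w14c.png',cv2.resize(cv2.cvtColor(im,cv2.COLOR_RGB2BGR)[200:350,220:420],None,fx=4,fy=4,interpolation=cv2.INTER_CUBIC))
```

```text
err [0.4880878  0.21525543]
34.9333 [441.77196413 -35.51094657   4.25803584] 0.4957460844334557 [0.28407547 0.02104706 1.14552911]
35.7417 [441.4581337  -35.23065223  59.43551106] 0.501215454152141 [ 0.63747952  0.2920003  -0.87542378]
```

View pics/w14c.png

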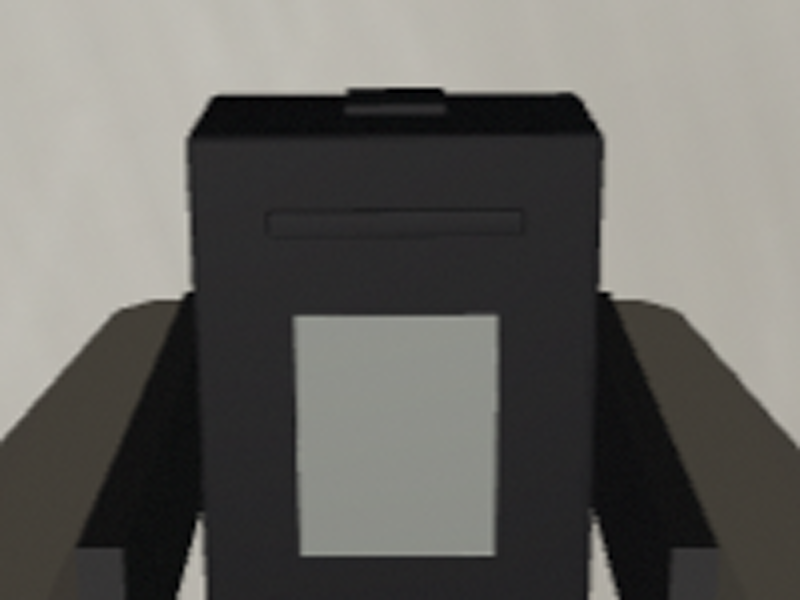

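Run:
```python
from h import *
w=dict(np.load('w14.npz')); T=Rn.from_rotvec(w['tr']).as_matrix(); p0=w['tp']+T@np.array([-18.74,0,0])
for uv in [(267,234.4),(370.5,233.4),(293.2,279),(344.8,279),(295,339),(344,339)]:
    print(uv,(T.T@(onplane(w,uv,p0,T[:,0])-w['tp'])).round(2))
S=seatM(6.25); pm=np.array([635.6,-172.4,seatz(635.6,-172.4)]); p=pm+S@np.array([0,132,0]); print(p)
robot.movep([500,-70,200],rv(downR(0)))
robot.movep(p+S@np.array([.8,-75,60]),rv(toolM(S))); robot.hold(.15)
i=viewer.camera_info('wrist'); im=snap('wrist','w15.png'); s=robot.observe(); print(s['t'],S.T@(s['tcp_pos']-p))
np.savez('w15.npz',**i,tp=s['tcp_pos'],tr=s['tcp_rot'])
b=cv2.resize(cv2.cvtColor(im,cv2.COLOR_RGB2BGR)[0:150,220:420],None,fx=4,fy=4,interpolation=cv2.INTER_CUBIC); cv2.imwrite('pics/w15c.png',b)
overlay(b,i,[p[0],p[1],6.25],[(18.5,31.5,20,(0,255,255)),(22,35,0,(255,0,255))],np.array([220,0]),4)
cv2.imwrite('pics/w15o.png',b)
print(seatz(p[0],p[1]))
```

```text
(267, 234.4) [-18.74 -23.64 -34.91]
(370.5, 233.4) [-18.74  21.73 -35.33]
(293.2, 279) [-18.74 -12.54 -14.12]
(344.8, 279) [-18.74  10.85 -14.1 ]
(295, 339) [-18.74 -12.24  16.11]
(344, 339) [-18.74  11.    16.13]
[621.22957252 -41.18456335  78.14162559]
37.3167 [  1.68723605 -74.11465773  60.44903298]
78.19534036526616
```

View pics/w15.png

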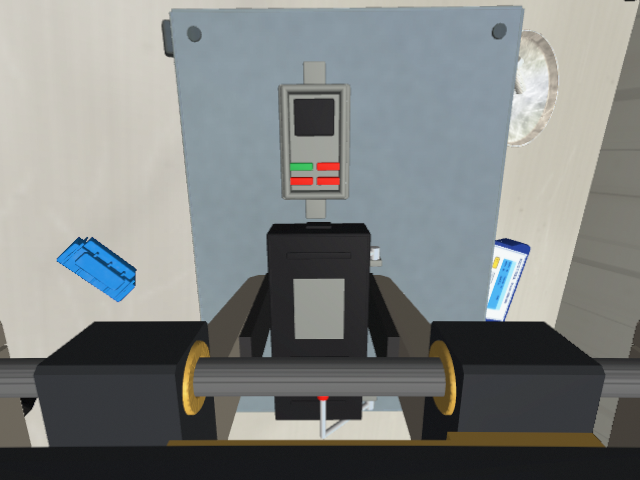

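View pics/w15o.png

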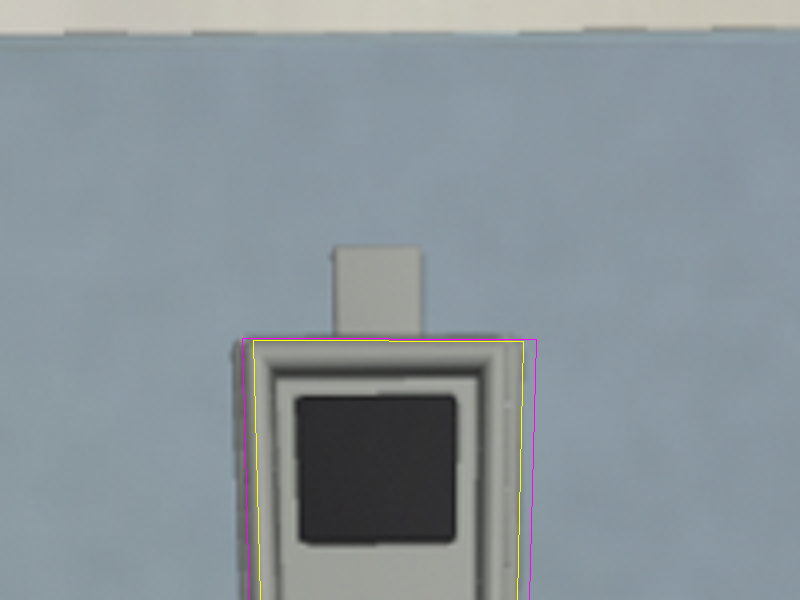

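Run:
```python
from h import *
i=dict(np.load('w15.npz')); im=cv2.imread('pics/w15.png')[75:210,260:370]
b=cv2.resize(im,None,fx=5,fy=5,interpolation=cv2.INTER_CUBIC)
S=seatM(6.25); p=np.array([621.23,-41.18,0]); p2=p+S@np.array([-.8,0,0])
c=b.copy(); overlay(c,i,[p2[0],p2[1],6.25],[(18.5,31.5,20,(0,255,255)),(22,35,0,(255,0,255))],np.array([260,75]),5)
cv2.imwrite('pics/x.png',np.hstack([b,c])[:600,:] if 0 else cv2.resize(np.hstack([b,c]),None,fx=.72,fy=.72)); cv2.imwrite('pics/x2.png',c[:600])
```

```text
(no output)
```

View pics/x.png

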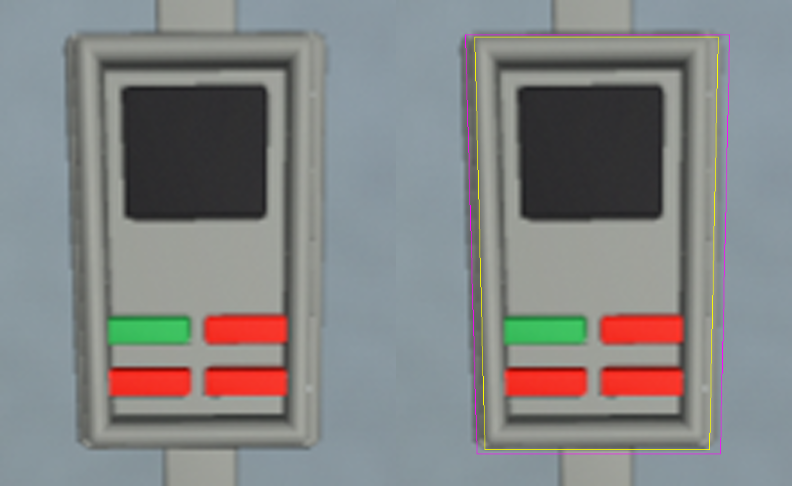

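View pics/x2.png

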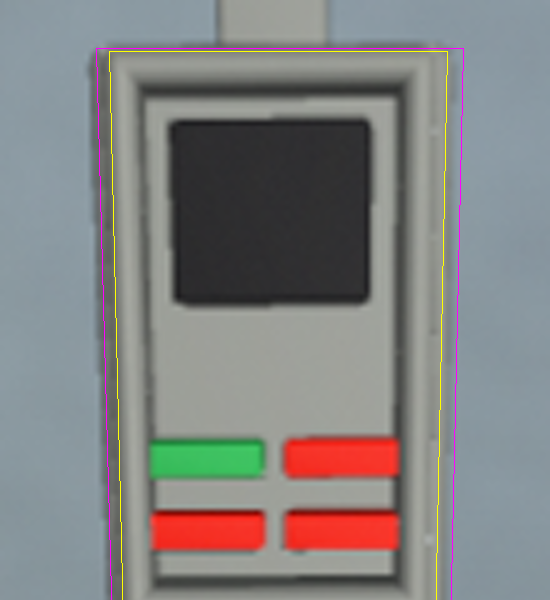

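Run:
```python
from h import *
S=seatM(6.25); pm=np.array([635.6,-172.4,seatz(635.6,-172.4)]); p=pm+S@np.array([0,132,0])
robot.servo_line(p+S@np.array([-.5,-72,48]),feed=80); robot.hold(.4)
s=robot.observe(); i=viewer.camera_info('wrist'); im=snap('wrist','w16.png'); print(s['t'],S.T@(s['tcp_pos']-p),S.T@Rn.from_rotvec(s['tcp_rot']).as_matrix())
np.savez('w16.npz',**i,tp=s['tcp_pos'],tr=s['tcp_rot'])
g=cv2.cvtColor(cv2.imread('pics/w16.png')[55:215,240:380],cv2.COLOR_BGR2LAB)[:,:,0]
b=cv2.imread('pics/w16.png')[55:205,250:380]
cv2.imwrite('pics/w16c.png',cv2.resize(b,None,fx=5,fy=4,interpolation=cv2.INTER_NEAREST))
```

```text
38.025 [ -0.44685661 -72.18601024  48.15720568] [[ 1.62721363e-04  9.99999970e-01 -1.81978131e-04]
 [-2.29413923e-04 -1.81940798e-04 -9.99999957e-01]
 [-9.99999960e-01  1.62763105e-04  2.29384310e-04]]
```

View pics/w16c.png

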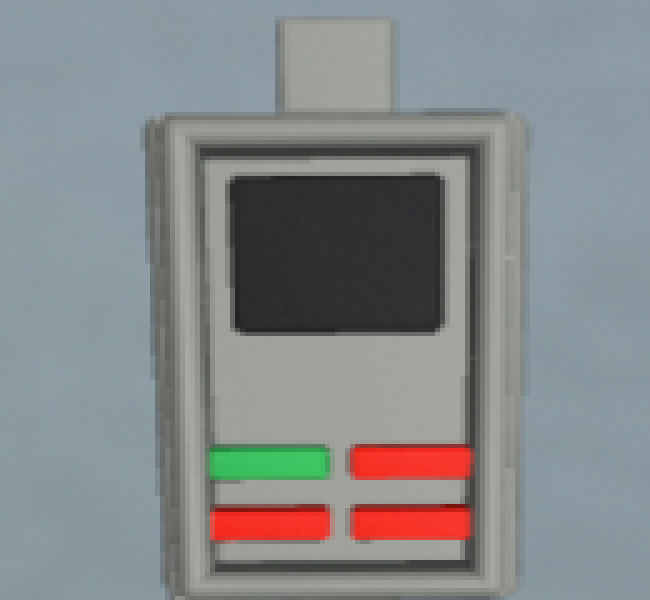

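Run:
```python
from h import *
i=dict(np.load('w16.npz')); S=seatM(6.25); pm=np.array([635.6,-172.4,seatz(635.6,-172.4)]); p=pm+S@np.array([0,132,0])
for dx in (0,-1):
  for (hx,y,h) in [(18.5,31,20),(22,34,0),(18.5,-28,20),(22,-28,0)]:
    a=proj(i,p+S@[dx-hx,y,h]);b=proj(i,p+S@[dx+hx,y,h]); print(dx,hx,y,((a+.5-[250,55])*[5,4]).round(),((b+.5-[250,55])*[5,4]).round(),'mid',((a+b)/2+.5-[250,55])[0]*5)
b=cv2.imread('pics/w16.png')[55:225,250:380]
c=cv2.resize(b,None,fx=5,fy=5,interpolation=cv2.INTER_CUBIC)
p2=p+S@np.array([-1.3,0,0])
overlay(c,i,[p2[0],p2[1],6.25],[(18.5,31.5,20,(0,255,255)),(22,35,0,(255,0,255))],np.array([250,55]),5)
cv2.imwrite('pics/x3.png',cv2.resize(c,None,fx=.7,fy=.7,interpolation=cv2.INTER_AREA))
# also main box check w5 w/ row profile
im=cv2.cvtColor(cv2.imread('pics/w16.png'),cv2.COLOR_BGR2GRAY)
for r in (95,150,160): print(r,im[r,272:302],im[r,340:362])
```

```text
0 18.5 31 [173. 122.] [532. 122.] mid 352.49088028668666
0 22 34 [159. 123.] [545. 123.] mid 351.94579143368514
0 18.5 -28 [187. 578.] [518. 578.] mid 352.4028345000022
0 22 -28 [173. 560.] [531. 560.] mid 351.9013072555421
-1 18.5 31 [164. 122.] [522. 122.] mid 342.81222169119985
-1 22 34 [150. 123.] [537. 123.] mid 343.1518069067562
-1 18.5 -28 [178. 578.] [509. 578.] mid 343.46830022785497
-1 22 -28 [165. 560.] [523. 560.] mid 343.75551296807373
95 [152 153 152 153 152 153 152 110 108 105 102 121 142 162 164 152 138  98
 101 135 145 145 145 145 145 145 145 144 145 146] [163 162 163 125  67  73 102 127 150 163 160 148 141 145 141 144 153 153
 153 153 153 154]
150 [151 151 152 152 152 153 153 153 153 117 111 100 103 125 147 167 163 148
 121  96 139 159 159 159 159 159 159 160 160 160] [164 164 148  97  62  91 119 141 162 162 151 138 144 145 134 142 149 149
 150 149 149 148]
160 [149 149 150 150 150 150 150 150 150 116 105 113 104 118 140 163 166 153
 139 107 126 153 159 158 159 159 160 159 159 159] [163 164 147  98  65  94 121 144 163 162 149 145 149 140 142 150 150 150
 150 150 151 151]
```

View pics/x3.png

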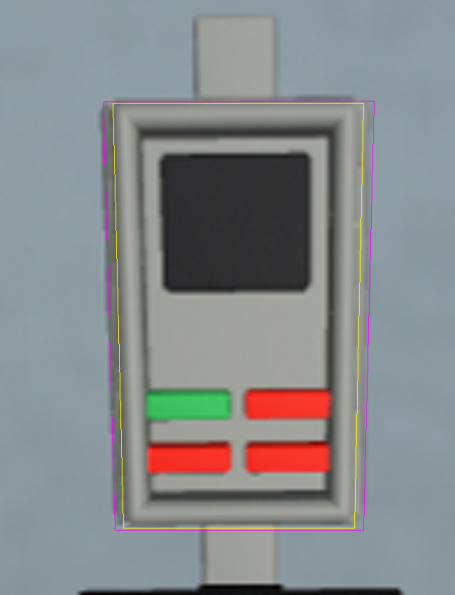

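Run:
```python
from h import *
S0=seatM(6.25); pm=np.array([635.6,-172.4,seatz(635.6,-172.4)]); p=pm+S0@np.array([-1.25,132.3,0])
S=seatM(6.7); M=toolM(S); tx,ty=0.9,0.9
print(corr_line(p,S,[tx,ty,44],100,M)[0])
l,f,s=corr_line(p,S,[tx,ty,30],70); robot.hold(.25)
s=robot.observe(); l=S.T@(s['tcp_pos']-p); f0=S.T@s['contact_force']; e=l-[tx,ty,30]; print(e,f0,s['t'])
h=30
while h>1:
    h-=2 if h>6 else 1
    l,f,s=corr_line(p,S,[tx-e[0],ty-e[1],h-e[2]],30); print(h,l.round(2),(f-f0).round(1))
    if np.linalg.norm(f-f0)>10: print('stop'); break
print(s['t']); snap('wrist','w17.png')
```

```text
[ 0.8731157   0.36570019 43.96891981]
[ 0.18178317 -0.16557968  0.24714294] [ 0.2812601  -0.4279125  -0.04611606] 39.5583
28 [ 0.64  1.09 27.71] [-0.4 -0.  -0.8]
26 [ 0.65  1.18 25.62] [-0.9 -0.4 -0.4]
24 [ 0.63  1.15 23.62] [-0.7 -0.  -1.3]
22 [ 0.66  1.09 21.65] [0.2 0.4 0.1]
20 [ 0.65  1.1  19.64] [-0.4 -0.2 -0.7]
18 [ 0.67  1.08 17.65] [-0.9  0.   0.6]
16 [ 0.65  1.09 15.65] [-0.8  0.4 -0.9]
14 [ 0.62  1.11 13.65] [-0.2  0.5 -0.3]
12 [ 0.67  1.07 11.65] [-0.4  0.2 -1.3]
10 [0.6  1.1  9.62] [-0.8  0.8 -0.9]
8 [0.59 1.12 7.62] [-0.6  0.1 -0.2]
6 [0.63 1.13 5.63] [-1.   0.1 -0.9]
5 [0.71 1.11 4.71] [-0.6  0.   0. ]
4 [0.75 1.05 4.44] [-2.6  1.2  9.6]
stop
43.0583
```

View pics/w17.png

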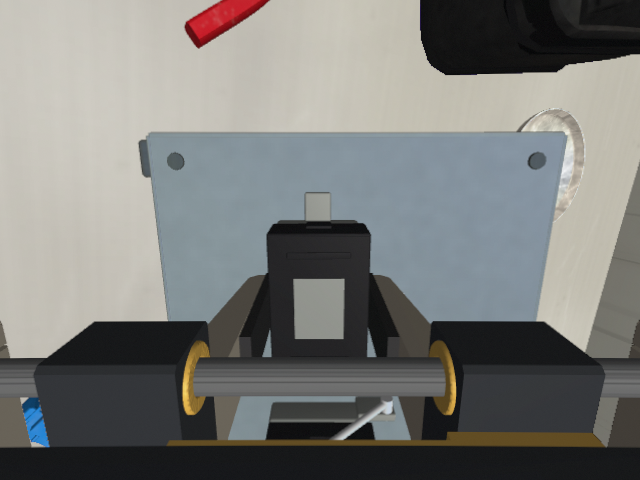

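```bash
python3 - <<'E'
from h import *
S0=seatM(6.25); pm=np.array([635.6,-172.4,seatz(635.6,-172.4)]); p=pm+S0@np.array([-1.25,132.3,0])
S=seatM(6.7)
l,f,s=corr_line(p,S,[.7,1.1,3.2],30); print(l,f)
grip(0.62)
l,f,s=corr_line(p,S,[.8,1,45],150)
robot.servo_line(p+S@np.array([0,-50,130]),feed=200); robot.hold(.3)
s=robot.observe(); i=viewer.camera_info('wrist'); im=snap('wrist','w18.png'); print(s['t'])
np.savez('w18.npz',**i); snap('scene','s18.png'); snap('top','t18.png')
E
python3 - <<'E'
import cv2
a=cv2.imread('pics/s18.png')[140:270,240:400]; cv2.imwrite('pics/s18c.png',cv2.resize(a,None,fx=4.5,fy=4.5,interpolation=cv2.INTER_CUBIC))
E
```

```text
[0.75072999 1.03941846 4.38463631] [-3.28524174  0.02205168 19.15024262]
45.0917
```

View pics/w18.png

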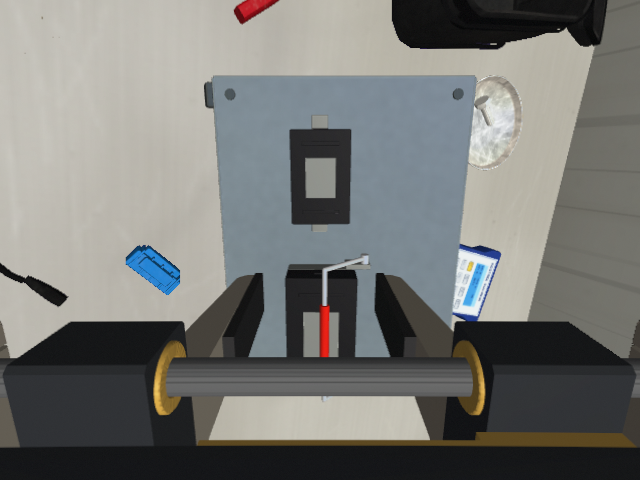

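View pics/s18c.png

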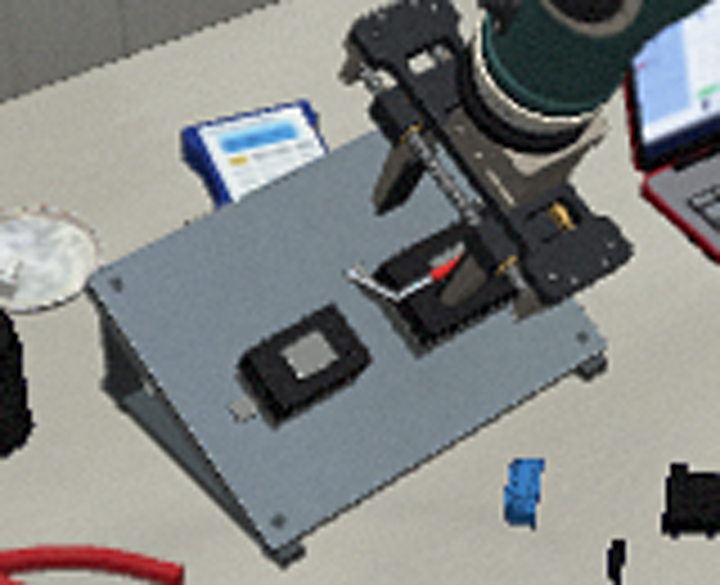

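Run:
```python
from h import *
robot.movep([430,-60,320],rv(downR(0)))
robot.hold(.3)
i=viewer.camera_info('wrist'); im=snap('wrist','w19.png'); sc=snap('scene','s19.png'); snap('top','t19.png'); print(robot.observe()['t'])
for d in viewer.pinpoint('bail_bar','scene'): print(d['confidence'],toworld(viewer.camera_info('scene'),d['at']))
b=cv2.cvtColor(sc,cv2.COLOR_RGB2BGR)[150:260,260:390]; cv2.imwrite('pics/s19c.png',cv2.resize(b,None,fx=5.5,fy=5.5,interpolation=cv2.INTER_CUBIC))
t=cv2.imread('pics/t19.png')[110:250,150:400]; cv2.imwrite('pics/t19c.png',cv2.resize(t,None,fx=3.2,fy=3.2,interpolation=cv2.INTER_CUBIC))
# bar centroid by red in scene, intersect with arc
info=viewer.camera_info('scene'); h=sc.astype(int); m=(h[:,:,0]>150)&(h[:,:,1]<80)&(h[:,:,2]<80)
n,lab,st,ce=cv2.connectedComponentsWithStats(m[150:260,260:400].astype(np.uint8)); 
k=1+np.argmax(st[1:,4]); uv=ce[k]+[260,150]; print('red',uv,st[k])
S=seatM(6.6); p=np.array([635.6,-172.4,seatz(635.6,-172.4)])
for el in range(100,150,5):
    e=math.radians(el); print(el,proj(info,p+S@np.array([40+48*math.cos(e),0,-4+48*math.sin(e)])).round(1))
```

```text
46.4667
0.57 [ 626.7694375  -173.70124198  105.19813155]
0.32 [615.99155378 -43.91397221  77.93163514]
red [343.53333333 196.6       ] [76 43 16  9 30]
100 [339.4 186.7]
105 [340.1 188. ]
110 [340.7 189.3]
115 [341.3 190.5]
120 [341.8 191.8]
125 [342.2 193.1]
130 [342.6 194.4]
135 [342.9 195.7]
140 [343.1 196.9]
145 [343.2 198.1]
```

View pics/s19c.png

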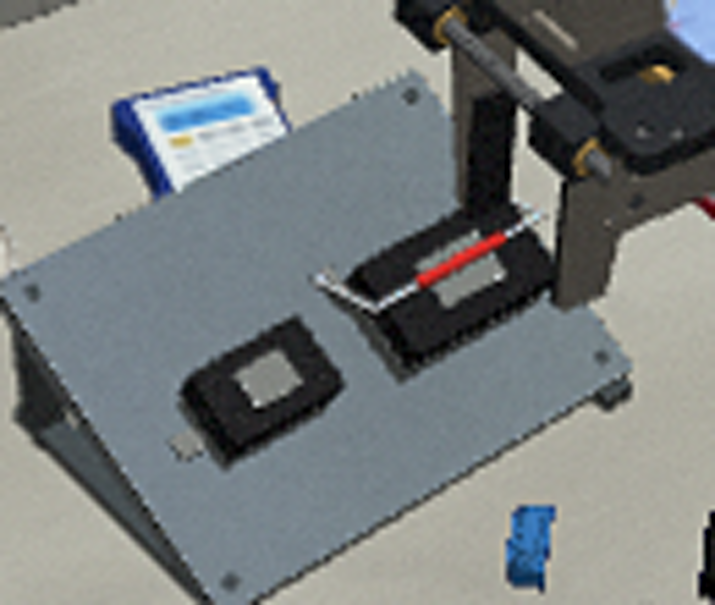

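View pics/t19c.png

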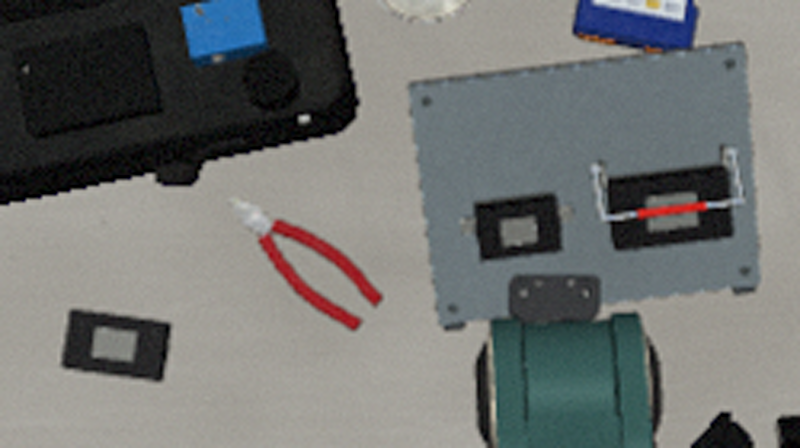

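View pics/w19.png

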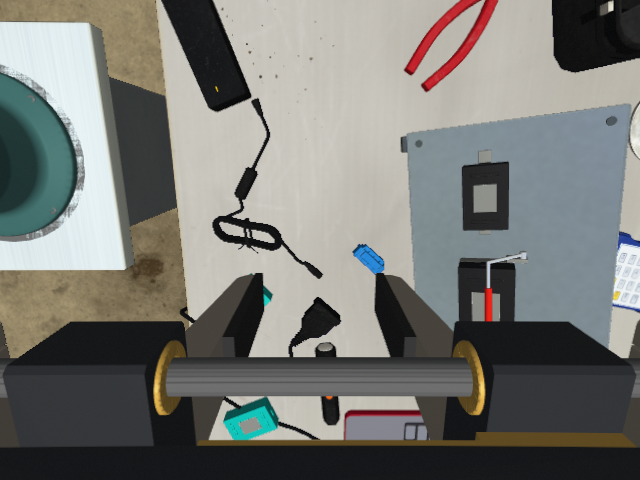

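Run:
```python
from h import *
s=robot.observe(); print(s['t'],s['contact_force']); print(robot.job_done())
```

```text
46.5167 [ 0.29921423 -0.11766083 -0.17065794]
the job is handed in; nothing more can be done
None
```

Both covers are on their boxes, the bail is closed over the large one, and I handed the job in at about 46.5 s; it gives no verdict.

- **Covers:** I gripped each cover across its width and lowered it square to the panel. There was no noticeable side force on the way down, and each one stopped at the expected full-home height. I pressed them with about 13 N (large) and 19 N (small), then released.
- **Bail:** My first sweep at the bail passed over it without touching. The second carried it over, and I pressed it down until it met the cover at 31.6 mm (expected about 31 mm).
- **Last checks:**
    - **Bail:** its red sleeve in the scene picture matches a bail angle of about 2.06 rad (needs more than 1.9).
    - **Covers:** in the last pictures both look flat and square, but I did not measure them again after release.
    - **Left alone:** the middle cover, side cutters and turquoise look-alikes show no sign of having moved, judged by eye. I did not check every bystander.
    - **Robot:** it was clear of everything, with near-zero contact force.
- **One disagreement:** my first estimate put the small box about 1.3 mm off along the slope (stand yaw about 0.4° off). I corrected this from a closer picture before inserting the cover.

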